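# Hang a check weight in the load frame of a bench scale

### The arm

A 7-joint arm with a two-finger parallel gripper is mounted at the origin on a cart in front of the work surface, level with it; the furniture and walls round the work are solid. World frame = base frame: x ahead of the robot, y to its left, z up, the work surface at z = 0. Lengths are in m, angles in rad, forces in N, time in s.
With the tool pointing down it reaches from about 0.425 to 0.925 m from the base axis. Payload 6.8 kg.
Tool frame: the origin (TCP) lies midway between the tips of the shut fingers; the grasp point (between the pads) lies 19 mm behind it; z points along the fingers, y is the direction in which the jaws open and shut (so a half turn about z gives the same grasp; the last joint's range is limited). The gripper opens to 85 mm and grips with 20 to 120 N. Pads are 22 mm wide; open, the fingers measure 114 mm over their backs; the gripper's body (76 mm by 85 mm) begins 54 mm behind the grasp point. The pads swing forward as they close: fully open they stand 13 mm farther back than shut.
Start: joints at [1.095, 0.477, 0.022, 1.555, -0.011, 1.109, -0.083], TCP at [0.243, -0.63, 0.231] pointing down, gripper open.
Joint ranges: [-2.96, 2.96], [-0.34, 2.1], [-1.41, 1.46], [0.24, 2.44], [-1.37, 4.51], [0.17, 1.92], [-2.96, 2.96]. Speed limits (rad/s): [2.39, 2.39, 3.14, 3.14, 3.14, 3.14, 3.14].

### API

Orientations are given as a unit quaternion [w, x, y, z].
In Python, from station import bot, vision gives the robot as it stands.
- The arm moves only by the tool move_arm, never from a script. Its argument "increments" is text: rows parted by semicolons, each of 7 numbers parted by spaces: the opening, from 0 (shut) to 1 (fully open), then the shift along the world's x, y, z in mm, then the turn, a rotation vector about the world's x, y, z in rad. In form: grip x y z rx ry rz; .... A call has exactly 8 rows; each row shifts and turns the commanded pose from where the row before left it; what a row does not reach is not made up. A row lasts 1/8 s, in which the tool goes at most 62.5 mm and 10.7 degrees, less where a joint would pass 70% of its speed; a pose out of reach is approached as far as the arm can. A call with a gripper value outside its range is refused whole. The fingers move at their own pace and stop on an object; "newtons" is the grip in N (left out, the last holds). Time passes only in rows, so rows that do not move let the fingers close, or fill a call up. It gives the time, the measured TCP pose, the force and the opening at its end, in the units of the state.
- bot.get_obs(): the state, without advancing time (a new reading comes with each control period).
- vision.read_camera(name): name is "side" or "top"; returns (picture, depth): 384x512x3 uint8, red, green, blue; 384x512 float32, m along the optical axis (not along the pixel's ray), 0 where there is no reading.
- vision.calibration(name): a dict with "fx", "fy", "cx", "cy" (pixels), "k1" (the pictures are not rectified: a ray, as slopes to the right and down, at radius r is drawn at 1 + k1 r^2 times it, then the intrinsics apply), "R" (3x3) and "t" (3): a world point X has camera coordinates R X + t. Camera axes: x right, y down, z forward; pixel columns grow to the right and rows downward; lengths in m; the calibration is good to about 2 mm. A picture is of the moment at which its call begins. calibration takes no time and is no camera call.
- bot.hand_in(): hands the job in, once; it reports no verdict.
The state is a dict: "t": time; "q": joint angles; "joint_vel": joint speeds; "joint_torque": joint torques, N m; "eef_pos": TCP position; "tool_rot": TCP orientation; "contact_force": force on the tool from outside, world axes, zero at the start; "torque": the same for the moment, N m; "gripper_width": opening from 0.0 (shut) to 1.0 (fully open).
Only numpy, scipy, OpenCV 4.12 (cv2) and the standard library are available. Lean on these libraries where they do the work, as an engineer would, in place of code of your own. Each camera call takes 0.05 s, during which the arm holds its last target.

### The job

Hang the brass-barred stirrup on the two pegs of the scale's frame and let go of it; then hang the check weight from the stirrup's bar by its red safety hook, pushing the hook down over the bar until the sprung keeper has snapped shut under it and the bar is fully home, and let the chain hang free. Do it gently: the scale must never be loaded with more than 1.5 kg (15 N), and the jar, the beaker and the timer must stay where they stand.

Things in the scene. Friction and masses are not known exactly. Their poses are not given: they have to be found in the camera images.
- scale_base: Grey bench scale, 130 x 300 x 18 mm, fixed; origin under its centre, x from front (display side, robot's side) to back, y along its length, z up. On its steel plate (top at 27 mm) stand two 18 mm square posts, 257 mm high, at y = +121 and -121 mm, each with a round peg pointing inward. Open between the posts.
- pegs_mid (a point): Point midway between the two pegs on their common centre line (along y), 240 mm above the table. Pegs: steel, 8 mm thick, from y = 112 mm in to y = 76 mm, with a collar 13 mm wide on the last 3 mm.
- scale (a joint): How far the scale's plate with posts and pegs has sunk (m): 0 unloaded, 0.1 mm for every newton hung on or pressed on the frame; 15 N is 1.5 mm.
- stirrup: Stirrup, 150 g: a flat frame open at the top, 130 mm high, 188 mm wide (y), standing on two black feet (46 x 14 x 6 mm at y = +90 and -90 mm). Origin on the underside midway between the feet, z up. From its brass crossbar two 8 mm steel rods (y = +90, -90 mm) step to x = -14 mm and rise to the top hooks. Hung, it swings freely.
- bar_mid (a point): Centre of the brass crossbar, 36 mm above the stirrup's origin. The bar is 8 mm thick (x), 12 mm high, runs along y; grip it across its thickness at the middle. With the stirrup hung home its underside is 155 mm above the table.
- stirrup_hooks (a point): Midway between the stirrup's two top hooks, 115 mm above its origin: this point coincides with pegs_mid when hung home. Each hook is an inverted V of 8 mm rod, open downward, 20 mm wide inside; on its -x side the rod runs on down to the bar, on its +x side is the free tip, 15 mm below this point. A peg enters from the +x side under the tip (room from 15 to 55 mm below this point), then goes up into the V.
- weight: Check weight, about 0.23 kg in all: aluminium cylinder 56 mm wide, 36 mm high, blue band; origin at the centre of its underside, z up. A red safety hook, 24 mm wide (y), is screwed out of it by an amount e, 0 to 24 mm, NOT measured and different every time (it stays as it is while handled). A black grip tab, 10 mm thick (x), 24 mm wide (y), tops the hook, 102+e to 156+e mm above the origin.
- weight_top (a point): Centre of the cylinder's top. Heights above it: the hook's crown, x -18 to +18 mm, underside 58+e mm, top 66+e mm; its free leg, x +10 to +18 mm, runs down from the crown to 30+e mm. The hook opens downward, 20 mm wide inside; the bar enters it from the +x side, between cylinder top and free leg, then goes up past the keeper to the crown.
- stem_root (a point): Where the hook's straight stem (8 mm thick in x, from x = -18 to -10 mm in the weight's frame) leaves the cylinder's top; the stem rises from here to the crown, on the side away from the free leg.
- keeper (a joint): Angle (rad) of the sprung steel keeper flap, 16 mm long, hinged on the free leg (x = +10 mm, 34+e mm above the cylinder's top): 0 shut (level, toward the stem), up to 1.45 swung up into the hook, the only way it opens. It springs shut under the bar about 3 mm before the bar meets the crown. Passing it takes about 4 to 9 N, more than the weight alone gives; let go too early, it stays propped open.
- jar_1: Reagent jar with a red lid, 50 x 50 x 72 mm, bystander; origin under its centre.
- beaker: Small beaker, 53 x 53 x 70 mm, bystander; origin under its centre.
- lab_timer: Small white timer with buttons, 72 x 62 x 19 mm, bystander; origin under its centre.
Mind the look-alikes: they are no part of the job. Of the things shaped like the weight, the aluminium one is meant.

How it is judged:
On the way, in this order (a step that is already met when the one before it is completed fails the run):
1. the stirrup alone hangs on both pegs, let go of (z of stirrup in the frame of pegs_mid between -0.122 and -0.108 m and horizontal distance between stirrup and pegs_mid below 0.03 m and contact force between stirrup and scale above 0.7 N and contact force between stirrup and the fingers below 0.05 N and contact force between stirrup and weight below 0.05 N), for 0.2 s.
2. the bar of the hanging stirrup pushes the hook's keeper aside (value of joint keeper above 0.5 rad and contact force between stirrup and weight above 1 N and contact force between stirrup and scale above 0.7 N), for 0.02 s.
At the end, for the whole second after the job is handed in: The stirrup hangs on both pegs (pegs' line 108 to 122 mm above its origin) and carries the weight, which hangs clear of the scale within 30 mm of below the bar's middle and within 0.2 rad of upright; the keeper is shut (under 0.08 rad) below the bar; all at rest (under 0.05 m/s) and let go of (z of stirrup in the frame of pegs_mid between -0.122 and -0.108 m and contact force between stirrup and scale above 2.2 N and contact force between weight and stirrup above 1 N and value of joint keeper below 0.08 rad and horizontal distance between weight and bar_mid below 0.03 m and height (world z) of weight between 0.035 and 0.078 m and angle between weight's own z axis and vertical below 0.2 rad and linear speed of each of weight, stirrup below 0.05 m/s); the robot touches nothing.
It fails at once if the scale is loaded with more than 15 N (value of joint scale above 0.0015 m).
It fails at once if a bystander is shifted by more than 15 mm (distance of any of jar_1, beaker, lab_timer from where it was at the start of the episode above 0.015 m).
It also fails if it takes over 72 s, if anything falls off the work surface, if the arm or the gripper's body presses on something with over 40 N, if the wrist force passes 120 N, or if a joint passes its speed limit or range.

## Working session

There is one attempt and no reset: what is moved stays moved. The work goes in short steps, Python scripts to look and compute and a tool call to move; the robot and the scene stay as the last step left them, time stands still between calls to the robot, and variables do not carry over. Pictures are saved under pics/ and viewed, and the job is handed in when it is done.

Besides the shell and the picture viewer there is one more tool, called after ">>>" as name(argument=value, ...), one argument or row to a line, values as JSON. move_arm: Moves the arm, as the interface text tells. Its arguments: {"type":"object","properties":{"increments":{"type":"string"},"newtons":{"type":"number"}},"required":["increments"]}

```bash
mkdir -p pics; ls; cat > h.py <<'E'
import numpy as np, cv2
from station import bot, vision
def cal(n):
    c=vision.calibration(n); K=np.array([[c['fx'],0,c['cx']],[0,c['fy'],c['cy']],[0,0,1.]]); return c,K,np.array(c['R']),np.array(c['t']),np.array([c['k1'],0,0,0.])
def ray(n,uv):
    c,K,R,t,d=cal(n); p=cv2.undistortPoints(np.array(uv,float).reshape(-1,1,2),K,d)[:,0]
    v=np.c_[p,np.ones(len(p))]@R; return -R.T@t, v   # v scaled so depth=1
def plane(n,uv,ax,val):
    o,v=ray(n,uv); s=(val-o[ax])/v[:,ax]; return o+v*s[:,None]
def pts(n,uv,D):
    o,v=ray(n,uv); return o+v*np.array(D).reshape(-1,1)
def proj(n,X):
    c,K,R,t,d=cal(n); return cv2.projectPoints(np.array(X,float).reshape(-1,3),cv2.Rodrigues(R)[0],t,K,d)[0][:,0]
E
python3 - <<'E'
from h import *
for n in('side','top'):
    p,d=vision.read_camera(n); np.savez(f'{n}0.npz',p=p,d=d)
    cv2.imwrite(f'pics/{n}0.png',cv2.resize(p[:,:,::-1],(800,600),interpolation=cv2.INTER_CUBIC))
    c,K,R,t,_=cal(n); print(n,c['fx'],c['k1'],-R.T@t,R.round(2).tolist())
o=bot.get_obs();print(o)
E
```

```text
pics
side 486.6624578214316 -0.16376217503237017 [-0.64253392 -0.28529289  1.02120268] [[0.24, -0.97, -0.02], [-0.58, -0.12, -0.8], [0.78, 0.2, -0.59]]
top 446.4039838038946 0.04839874758627393 [0.32571452 0.04366222 1.27968212] [[-0.02, -1.0, 0.0], [-0.99, 0.02, -0.17], [0.17, -0.01, -0.99]]
{'t': 0.1, 'q': array([ 1.09490009,  0.47768218,  0.02231812,  1.5563045 , -0.01147969,
        1.10925416, -0.08310085]), 'joint_vel': array([-0.00050746, -0.00039441, -0.00050452, -0.00277577,  0.00110266,
       -0.00036756, -0.00034459]), 'joint_torque': array([ 4.79819340e-03, -5.97756207e+01,  1.61397357e+00, -2.81953776e+01,
        1.28747046e-02,  5.02496972e-03, -2.81607748e-05]), 'eef_pos': array([ 0.2425277 , -0.62939677,  0.23046639]), 'tool_rot': array([-7.34659488e-04,  9.83133437e-01,  1.82888127e-01, -1.95143296e-04]), 'contact_force': array([ 0.39185703,  0.58088176, -0.56138726]), 'torque': array([ 0.03325565, -0.01685432, -0.00906722]), 'gripper_width': 1.0015993949114883}
```

View pics/side0.png

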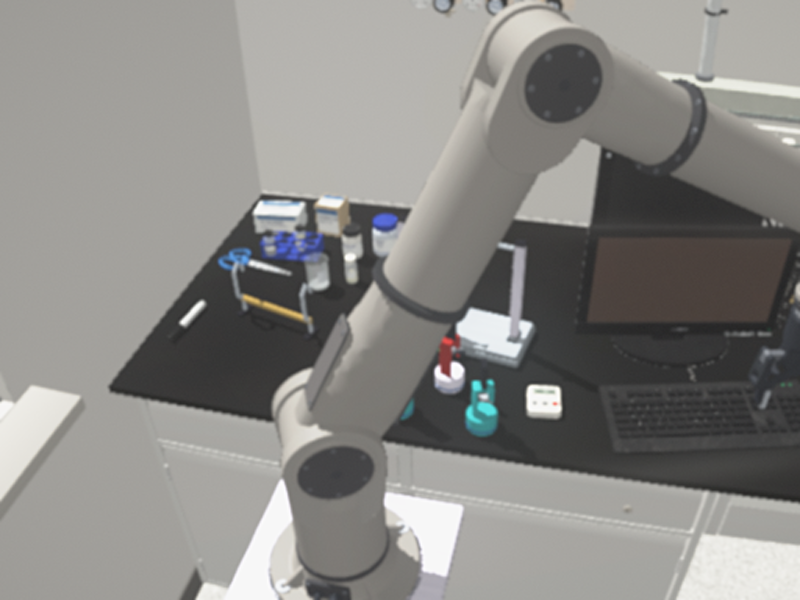

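View pics/top0.png

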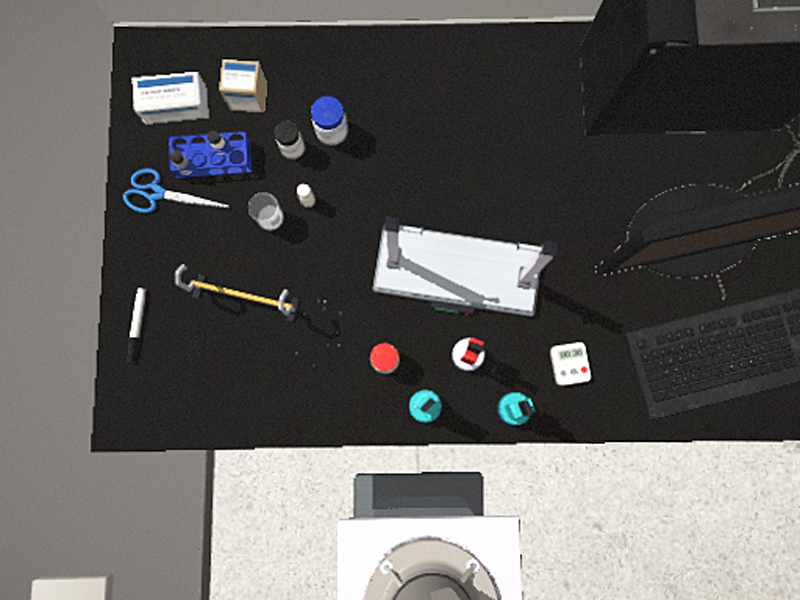

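```bash
python3 - <<'E'
from h import *
p=np.load('top0.npz')['p'];s=np.load('side0.npz')['p']
a=p[200:285,225:385];b=p[160:215,105:200]; c=p[130:210,225:365]; e=s[195:290,250:370]
f=lambda im,w,h:cv2.resize(im[:,:,::-1],(w,h),interpolation=cv2.INTER_CUBIC)
cv2.imwrite('pics/crop1.png',np.vstack([np.hstack([f(a,400,300),f(b,400,300)]),np.hstack([f(c,400,300),f(e,400,300)])]))
E
```

```text
(no output)
```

View pics/crop1.png

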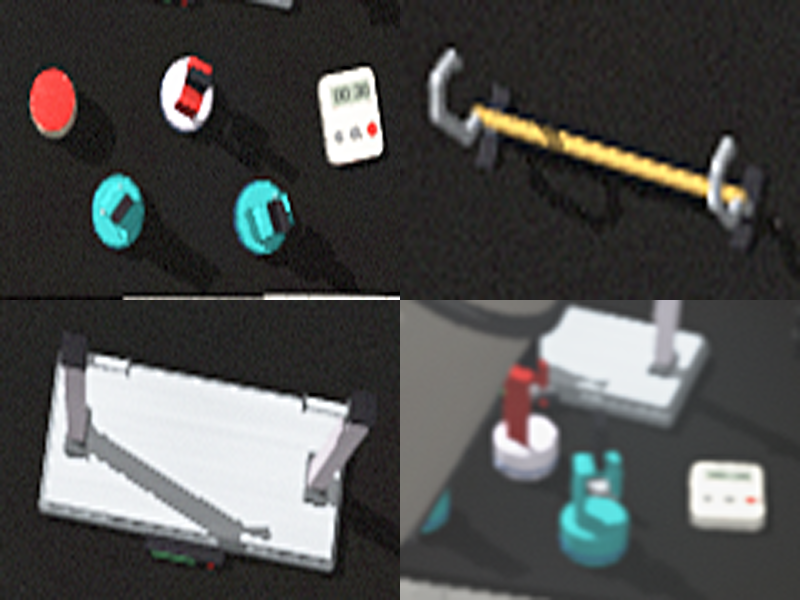

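```bash
python3 - <<'E'
from h import *
z=np.load('top0.npz');p,d=z['p'],z['d']
vv,uu=np.mgrid[0:384,0:512]
P=pts('top',np.c_[uu.ravel(),vv.ravel()],d.ravel()).reshape(384,512,3)
np.set_printoptions(precision=3,suppress=True)
hsv=cv2.cvtColor(p,cv2.COLOR_RGB2HSV)
H,S,V=hsv[...,0],hsv[...,1],hsv[...,2]
box=np.zeros((384,512),bool);box[205:250,280:330]=1
print('weight region: u v h s v xyz')
red=box&((H<8)|(H>172))&(S>120)&(V>60)
white=box&(S<60)&(V>140)
for nm,m in(('red',red),('white',white)): print(nm,m.sum(),np.c_[uu[m],vv[m]].mean(0),np.median(P[m],0),P[m].min(0),P[m].max(0))
tall=box&(P[...,2]>0.12)&(d>0);print('tall',tall.sum(),P[tall].mean(0),P[tall].min(0),P[tall].max(0))
for v in range(208,240):
  print(v,' '.join('%3d'%(1000*P[v,u,2]) if d[v,u]>0 else '---' for u in range(284,322)))
E
```

```text
weight region: u v h s v xyz
red 101 [301.663 224.832] [ 0.427 -0.074  0.119] [ 0.326 -0.109 -0.005] [0.466 0.044 1.28 ]
white 188 [297.17  227.303] [ 0.429 -0.066  0.036] [ 0.408 -0.108 -0.002] [ 0.463 -0.049  0.158]
tall 95 [ 0.434 -0.075  0.148] [ 0.416 -0.092  0.12 ] [ 0.453 -0.062  0.175]
208   0   0   0  -4  -2   3   2   0   0  -5   2   2  -3   1   0   3   1   1   1   1  -3   4   3  -2   1   0   0   0  -1   2   3   2   0   0   3   4   3   3
209  -1  -1   0  -4  -1   2   1   0   0  -2  -2  -2   0  -1   0  -1   0  -3  -5  -1   4   4   2   0   0   3   2  -1   2   3   2  -2   0   0   4  -2   1   2
210   0   5  -5   0   4  -3   0   0   0  -4  -3   0   4   2  -1   4   0   2   1   1   2   1   0   5   3  -1  -3   1   0  -5  -1   3   0   0   0  -1   1   0
211   3   0   4   0   1   3   5   1   1   1   2   0   3  -1   0   1  -2   0  -1   0  -1   0   0  -2   2   3   0  -2   0   1  -1   1   2   1   3   3   4   0
212   2   0  -1   2  -3  -1   2   3   2   2  -1  -2   2   0  -3   0   2   3   0   1   0   0   4   6   2   0   8   1   4   1   0   0  -1   2   4  -1   3   9
213   2   1   6   0  -2  
[... 3486 characters left out ...]
  29   0   1   0  -1   1   0   2  -1   3   0   0   2   1   2   0   3   2   1
236  -4   1  -2   0   1   3   0   0   0  -1   0   1   9  14  14  17  18  13  -1  -1  -5   0  -1   1   3  -1   1   4   0  -2  -1   0   1   3   1   2   0   0
237   0   0   2   1   2  -3   1   0  -4 ---  -1   0  -1  -2   3   4   0   3  -3  -1  -3  -1  -4  -1   1   0   0   4  -3  -1   1   0   1   0  -2   0  -6  -1
238   0  -1   2   2   0   6  -1   1   0  -2   3   2   0   0   2   0   0   0   3   1   2   0   0  -1  -1   2  -2  -5   1   1  -2   1   0  -4   0   3  -2  -4
239   0   0  -3   0   2   2   4   0  -2   2   2   0   3   1   7   1   2  -4   0   2   1   1   4  -1   0   6   0  -1  -5  -1  -2  -4  -2  -1   0   1  -4   0
```

```bash
python3 - <<'E'
from h import *
z=np.load('top0.npz');p,d=z['p'],z['d']
vv,uu=np.mgrid[0:384,0:512]
P=pts('top',np.c_[uu.ravel(),vv.ravel()],d.ravel()).reshape(384,512,3)
np.save('P0.npy',P)
np.set_printoptions(precision=4,suppress=True)
hsv=cv2.cvtColor(p,cv2.COLOR_RGB2HSV);H,S,V=hsv[...,0],hsv[...,1],hsv[...,2]
def box(r0,r1,c0,c1):
    b=np.zeros((384,512),bool);b[r0:r1,c0:c1]=1;return b&(d>0)
def rect(nm,m):
    Q=P[m];r=cv2.minAreaRect((Q[:,:2]*1000).astype(np.float32));print(nm,m.sum(),Q.mean(0),'rect',np.round(cv2.boxPoints(r),1).tolist(),r[1],r[2])
W=box(205,250,280,330)
rect('tabtop',W&(P[...,2]>.164));rect('crown',W&(abs(P[...,2]-.119)<.006));rect('cyl',W&(abs(P[...,2]-.036)<.006))
T=box(130,205,225,365)
m=T&(P[...,2]>.24);n,l=cv2.connectedComponents(m.astype(np.uint8))
for i in range(1,n):
    k=l==i; print('z',P[k][:,2].max(),np.median(P[k][:,2]),uu[k].mean(),vv[k].mean()); 
    if k.sum()>8: rect('post',k)
rect('plate',T&(abs(P[...,2]-.027)<.006))
B=box(160,215,105,200)
br=B&(abs(H.astype(int)-22)<8)&(S>100)&(V>100);rect('brass',br);print(np.percentile(P[br][:,2],[5,50,95]))
h=B&(P[...,2]>.06);n,l=cv2.connectedComponents(h.astype(np.uint8))
for i in range(1,n):
    k=l==i
    if k.sum()>4:rect('hook',k);print(P[k][:,2].max());print(np.c_[uu[k],vv[k],P[k]*1000].astype(int).tolist())
E
```

```text
tabtop 41 [ 0.4349 -0.0765  0.172 ] rect [[426.6000061035156, -86.0], [435.79998779296875, -89.30000305175781], [443.79998779296875, -67.0], [434.6000061035156, -63.70000076293945]] (23.664653778076172, 9.81425666809082) 70.1947250366211
crown 73 [ 0.4329 -0.0745  0.1197] rect [[414.6000061035156, -80.0], [447.3999938964844, -93.80000305175781], [456.3999938964844, -72.5], [423.6000061035156, -58.599998474121094]] (23.138465881347656, 35.62836837768555) 67.11709594726562
cyl 157 [ 0.432  -0.0703  0.0363] rect [[397.1000061035156, -76.30000305175781], [428.8999938964844, -109.19999694824219], [468.29998779296875, -71.19999694824219], [436.5, -38.20000076293945]] (54.79093933105469, 45.79842758178711) 43.97141647338867
z 0.2619717736950371 0.25624714298551987 253.9857142857143 144.07142857142858
post 140 [0.6122 0.0453 0.2524] rect [[592.0999755859375, 12.0], [614.4000244140625, 6.5], [628.4000244140625, 63.400001525878906], [606.0999755859375, 68.9000015258789]] (58.59088134765625, 22.999187469482422) 76.17100524902344
z 0.2608261847575044 0.2553320015648646 347.1920529801325 158.2516
[... 3694 characters left out ...]
 127], [180, 193, 518, 240, 126], [178, 194, 517, 247, 118], [179, 194, 516, 244, 123], [180, 194, 516, 241, 120], [178, 195, 514, 247, 121], [179, 195, 513, 244, 122], [180, 195, 514, 242, 117], [178, 196, 512, 247, 117], [179, 196, 511, 244, 118], [180, 196, 512, 242, 117], [181, 196, 514, 242, 102], [178, 197, 509, 247, 115], [179, 197, 509, 245, 114], [180, 197, 509, 242, 116], [181, 197, 511, 241, 104], [182, 197, 514, 242, 83], [179, 198, 509, 247, 102], [180, 198, 508, 244, 103], [181, 198, 509, 242, 101], [182, 198, 511, 242, 88], [180, 199, 509, 247, 84], [181, 199, 508, 244, 86], [182, 199, 510, 244, 75], [183, 199, 510, 241, 71], [182, 200, 508, 244, 70], [183, 200, 509, 243, 62]]
```

```bash
python3 - <<'E'
from h import *
z=np.load('top0.npz');p,d=z['p'],z['d'];P=np.load('P0.npy')
vv,uu=np.mgrid[0:384,0:512]
np.set_printoptions(precision=1,suppress=True,linewidth=200)
for (r0,r1,c0,c1) in((138,152,242,264),(150,170,336,358)):
  for v in range(r0,r1):
    print(v,' '.join('%3d'%(1000*P[v,u,2]) if d[v,u]>0 else '---' for u in range(c0,c1)),' | ',' '.join('%3d'%p[v,u].mean() for u in range(c0,c1)))
f=lambda im,w,h:cv2.resize(im[:,:,::-1],(w,h),interpolation=cv2.INTER_CUBIC)
cv2.imwrite('pics/crop2.png',np.hstack([f(p[136:174,238:268],390,494),f(p[148:186,332:362],390,494)]))
# plate edges
m=(np.abs(P[...,2]-.027)<.007)&(p.mean(2)>110);m[:130]=0;m[210:]=0;m[:,:225]=0;m[:,365:]=0
c=max(cv2.findContours(m.astype(np.uint8),cv2.RETR_EXTERNAL,cv2.CHAIN_APPROX_NONE)[0],key=cv2.contourArea)[:,0]
X=plane('top',c,2,.027)[:,:2]*1000
r=cv2.minAreaRect(X.astype(np.float32));print(r,cv2.boxPoints(r))
ctr=np.array(r[0]);a=np.radians(r[2]);
for ang in (np.radians(-7),):
  ex=np.array([np.cos(ang),np.sin(ang)]);ey=np.array([-ex[1],ex[0]]);q=(X-ctr)@np.c_[ex,ey]
  for ax,s in((0,1),(0,-1),(1,1),(1,-1)):
    lim=65 if ax==0 else 150
    k=(q[:,ax]*s>lim-10)&(np.abs(q[:,1-ax])<(130 if ax==0 else 50))
    vx,vy,x0,y0=cv2.fitLine(X[k].astype(np.float32),cv2.DIST_HUBER,0,.01,.01).ravel();print(ax,s,k.sum(),np.degrees(np.arctan2(vy,vx)),x0,y0)
E
```

```text
138  -1   0   1   2 257 259 258 254   4  -2   0   6   3   4   3  -2   0   4   3  -1   2   3  |   35  35  30  35  38  52  46  43  33  29  36  26  36  41  33  39  35  37  38  42  33  38
139   2   3  -1  -1 259 257 258 259 256 258 259 257 255   2   4   1   0   1   2   4   0   1  |   34  35  36  39  37  55  60  53  45  48  50  44  42  33  31  38  33  33  31  38  37  32
140   1   0   2   0 255 257 258 257 257 257 256 259 255   0   0  -5   0  -2   1   1   0   0  |   35  39  37  36  42  54  56  56  50  53  54  53  57  40  23  42  39  39  34  38  39  40
141  -3   0   4  -1 258 257 257 257 255 257 256 254 254  -1   2   0   2   1   1   6   0   1  |   37  39  40  41  42  52  49  51  54  55  55  46  54  38  35  36  39  32  39  31  30  36
142   0   1   1   0 256 255 257 259 259 257 258 257 259 247   0   0  -2   0  -2   3   6   0  |   30  38  32  31  45  57  55  54  55  53  53  51  47  44  33  34  31  37  30  36  36  39
143   0   4  -1   0 257 259 257 257 258 257 258 258 256 249   0   6   0   0   0   3  -1  -2  |   38  35  33  52  59  58  60  52  57  53  50  57  44  45  36  27  21  21  25  25  28 
[... 4772 characters left out ...]
 26  38  32  39
168  28  27 116 130 149 167 177 181 179 186 190 191 191 197  -3  -5   1   3  -1  -1   0   1  |  241 240 235 233 236 233 192 130 136 138 138 143 148 136  86  30  31  38  39  40  36  37
169  31  96 118 134 147 162 170 174 175 174 178 178 178   0   0   3   5   0  -4   0   0   1  |  241 237 232 233 235 213 149 133 143 140 145 143 132  82  27  30  37  39  31  37  33  37
((591.7943115234375, -62.198211669921875), (293.7617492675781, 126.04135131835938), 80.25763702392578) [[ 504.8 -196.3]
 [ 629.1 -217.6]
 [ 678.8   71.9]
 [ 554.5   93.2]]
0 1 77 81.88543 651.3578 -66.568924
0 -1 77 81.81418 529.0256 -89.4278
1 1 36 -8.936454 602.8679 80.24931
1 -1 21 -9.011357 552.97974 -203.12505
```

View pics/crop2.png

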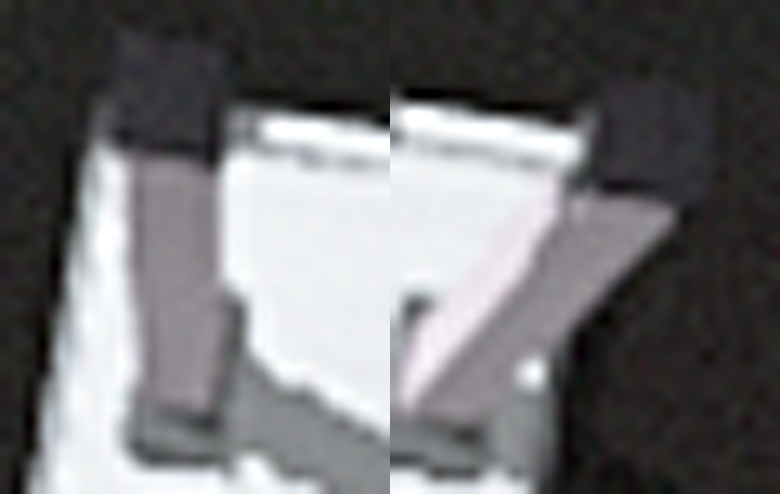

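```bash
python3 - <<'E'
from h import *
P=np.load('P0.npy');z=np.load('top0.npz');d=z['d'];p=z['p']
vv,uu=np.mgrid[0:384,0:512]
np.set_printoptions(precision=1,suppress=True,linewidth=200)
T=np.zeros((384,512),bool);T[136:172,238:362]=1;T&=d>0
m=T&(P[...,2]>.251)&(p.mean(2)<75);n,l=cv2.connectedComponents(m.astype(np.uint8));C=[]
for i in range(1,n):
    k=l==i
    if k.sum()>20:
        q=plane('top',np.c_[uu[k],vv[k]],2,.257)*1000; r=cv2.minAreaRect(q[:,:2].astype(np.float32));C.append(np.array(r[0]));print(k.sum(),q.mean(0),r)
C=np.array(C);C=C[np.argsort(-C[:,1])];v=C[0]-C[1];print('mid',C.mean(0),np.linalg.norm(v),np.degrees(np.arctan2(v[0],v[1])))
# peg: bright pixels z 238..249
m=T&(P[...,2]>.238)&(P[...,2]<.249)&(p.mean(2)>150);Q=[]
for s in (0,1):
    k=m&((uu<300) if s==0 else (uu>300)); q=P[k]*1000;print(k.sum(),q.mean(0),q.min(0),q.max(0));Q.append(q)
# brass bar
hsv=cv2.cvtColor(p,cv2.COLOR_RGB2HSV);B=np.zeros_like(T);B[160:215,105:200]=1
br=B&(abs(hsv[...,0].astype(int)-22)<8)&(hsv[...,1]>100)&(hsv[...,2]>100)
q=plane('top',np.c_[uu[br],vv[br]],2,.042)[:,:2]*1000
r=cv2.minAreaRect(q.astype(np.float32));print(r);print(cv2.fitLine(q.astype(np.float32),cv2.DIST_HUBER,0,.01,.01).ravel())
E
```

```text
81 [614.8  54.8 257. ] ((614.9700317382812, 55.89747619628906), (21.28763771057129, 21.990665435791016), 89.0158462524414)
87 [ 572.5 -184.7  257. ] ((572.6983032226562, -184.59237670898438), (21.75859832763672, 21.90985107421875), 79.23326873779297)
mid [593.8 -64.3] 244.17671547897183 9.969237835737577
36 [608.5  23.8 243.3] [604.    9.7 238.5] [612.6  62.3 248.5]
44 [ 577.  -156.3  243.8] [ 571.6 -172.9  239.8] [ 581.9 -139.3  247.9]
((547.4366455078125, 327.59075927734375), (184.08926391601562, 10.117284774780273), 75.07894897460938)
[  0.3   1.  548.8 331.7]
```

>>> move_arm(
  increments="1 23 53 15 0 0 0.059;1 23 53 15 0 0 0.059;1 23 53 15 0 0 0.059;1 23 53 15 0 0 0.059;1 23 53 15 0 0 0.059;1 23 53 15 0 0 0.059;1 23 53 15 0 0 0.059;1 23 53 15 0 0 0.059",
  newtons=40,
)

```text
t: 1.1
eef_pos: [0.4269, -0.204, 0.3517]
tool_rot: [0.0, 0.913, 0.408, -0.0]
contact_force: [1.3, 0.2, 0.9]
gripper_width: 1.003
```

>>> move_arm(
  increments="1 5 60 0 0 0 0.059;1 5 60 0 0 0 0.059;1 5 60 0 0 0 0.059;1 5 60 0 0 0 0.059;1 5 60 0 0 0 0.059;1 20 55 0 0 0 0.059;1 20 55 0 0 0 0.059;1 20 55 0 0 0 0.059",
)

```text
t: 2.1
eef_pos: [0.5122, 0.2605, 0.351]
tool_rot: [0.0, 0.792, 0.61, -0.0]
contact_force: [0.4, 0.1, 0.1]
gripper_width: 1.0
```

>>> move_arm(
  increments="1 18 34 -20 0 0 -0.003;1 17.5 33 -40 0 0 0;1 0 0 -50 0 0 0;1 0 0 -50 0 0 0;1 0 0 -50 0 0 0;1 0 0 -30 0 0 0;1 0 0 0 0 0 0;1 0 0 0 0 0 0",
)

```text
t: 3.1
eef_pos: [0.5478, 0.3268, 0.1126]
tool_rot: [-0.0, 0.793, 0.609, 0.001]
contact_force: [-0.4, -0.3, -0.2]
gripper_width: 1.0
```

```bash
python3 - <<'E'
from h import *
o=bot.get_obs();print(o['eef_pos'],o['tool_rot'])
for n in('side','top'):
    p,d=vision.read_camera(n); np.savez(f'{n}1.npz',p=p,d=d)
s=np.load('side1.npz')['p'][140:240,130:230];t=np.load('top1.npz')['p'][140:220,95:205]
f=lambda im,w,h:cv2.resize(im[:,:,::-1],(w,h),interpolation=cv2.INTER_CUBIC)
cv2.imwrite('pics/g1.png',np.hstack([f(s,400,400),f(t,400,400)]))
E
```

```text
[0.5477694  0.32677827 0.11259664] [-6.35328231e-05  7.93421628e-01  6.08671892e-01  8.02848984e-04]
```

View pics/g1.png

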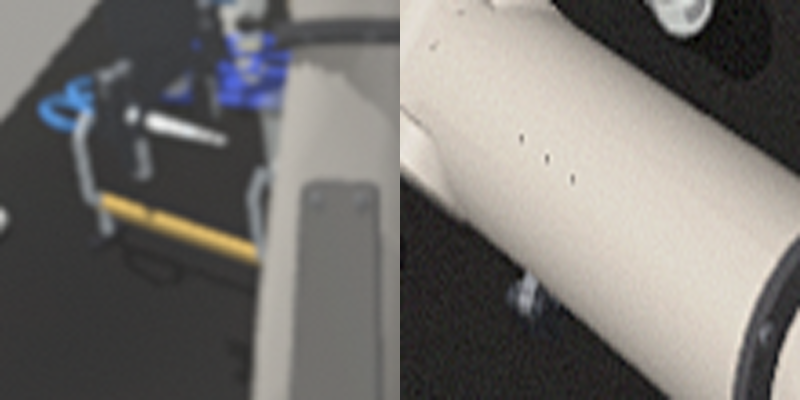

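```bash
python3 - <<'E'
from h import *
q=proj('side',[[.5478,.3268,.1126],[.5478,.3268,.042],[.571,.414,.042],[.525,.242,.042],[.594,.315,.125],[.50,.339,.125]]);print((q-[130,140])*4)
E
```

```text
[[175.59490284 154.08399569]
 [186.4225693  222.57980015]
 [103.11424754 193.89746104]
 [271.59429212 252.00753569]
 [207.64631636 112.40649867]
 [137.08114607 173.27036466]]
```

>>> move_arm(
  increments="1 0 0.5 -40 0 0 0;1 0 0 -35 0 0 0;1 0 0 -20 0 0 0;1 0 0 0 0 0 0;0 0 0 0 0 0 0;0 0 0 0 0 0 0;0 0 0 0 0 0 0;0 0 0 0 0 0 0",
  newtons=40,
)

```text
t: 4.2
eef_pos: [0.5475, 0.3267, 0.0168]
tool_rot: [0.0, 0.793, 0.609, 0.0]
contact_force: [0.2, 0.1, 0.2]
gripper_width: 0.146
```

>>> move_arm(
  increments="0 0 0 0 0 0 0;0 0 0 0 0 0 0;0 0 0 20 0 0 0;0 0 0 45 0 0 0;0 0 0 45 0 0 0;0 0 0 35 0 0 0;0 0 0 15 0 0 0;0 0 0 0 0 0 0",
)

```text
t: 5.2
eef_pos: [0.5474, 0.3268, 0.1771]
tool_rot: [0.0, 0.793, 0.609, 0.001]
contact_force: [0.4, -0.8, -1.5]
gripper_width: 0.084
```

```bash
python3 - <<'E'
from h import *
p,d=vision.read_camera('side'); np.savez('side2.npz',p=p,d=d)
f=lambda im,w,h:cv2.resize(im[:,:,::-1],(w,h),interpolation=cv2.INTER_CUBIC)
cv2.imwrite('pics/g2.png',f(p[100:250,120:320],800,600))
E
```

```text
(no output)
```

View pics/g2.png

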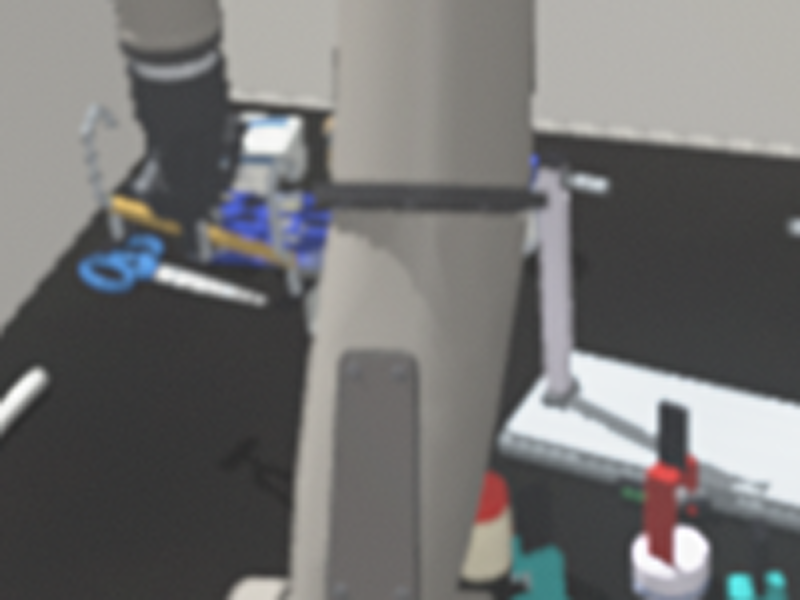

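>>> move_arm(
  increments="0 -10 -30 1 0 0 0.0115;0 -20 -45 1 0 0 0.0115;0 -10 -50 1 0 0 0.0115;0 0 -50 0 0 0 0.0115;0 0 -50 0 0 0 0.0115;0 0 -50 0 0 0 0.0115;0 0 -50 0 0 0 0.0115;0 0 -35 0 0 0 0.0115",
)

```text
t: 6.25
eef_pos: [0.5056, -0.0362, 0.1774]
tool_rot: [-0.001, 0.765, 0.644, -0.001]
contact_force: [1.0, -0.3, -1.7]
gripper_width: 0.084
```

>>> move_arm(
  increments="0 0 -10 0 0 0 0;0 10 -4 0 0 0 0;0 10 -1 0 0 0 0;0 5 -1 0 0 0 0;0 0 0 0 0 0 0;0 0 0 0 0 0 0;0 0 0 0 0 0 0;0 0 0 0 0 0 0",
)

```text
t: 7.25
eef_pos: [0.5321, -0.0494, 0.1794]
tool_rot: [0.0, 0.765, 0.645, -0.0]
contact_force: [0.1, -0.1, -1.3]
gripper_width: 0.084
```

```bash
python3 - <<'E'
from h import *
for n in('side','top'):
    p,d=vision.read_camera(n); np.savez(f'{n}3.npz',p=p,d=d)
s=np.load('side3.npz')['p'][100:250,220:420];t=np.load('top3.npz')['p'][110:230,210:370]
f=lambda im,w,h:cv2.resize(im[:,:,::-1],(w,h),interpolation=cv2.INTER_CUBIC)
cv2.imwrite('pics/g3.png',np.hstack([f(s,400,400),f(t,400,400)]))
E
```

```text
(no output)
```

View pics/g3.png

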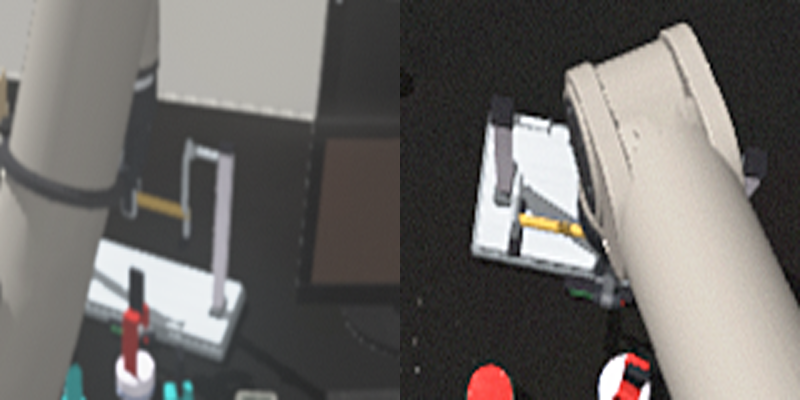

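```bash
python3 - <<'E'
from h import *
np.set_printoptions(precision=1,suppress=True,linewidth=200)
vv,uu=np.mgrid[0:384,0:512]
def cloud(n,f):
    z=np.load(f);d=z['d'];P=pts(n,np.c_[uu.ravel(),vv.ravel()],d.ravel()).reshape(384,512,3)*1000;P[d==0]=np.nan;return z['p'],P
a=np.radians(-9.7);ex=np.array([np.cos(a),np.sin(a)]);ey=np.array([-ex[1],ex[0]]);pm=np.array([593.5,-64])
for n,f in(('top','top3.npz'),('side','side3.npz')):
    p,P=cloud(n,f);q=(P[...,:2]-pm)@np.c_[ex,ey];hsv=cv2.cvtColor(p,cv2.COLOR_RGB2HSV)
    for s in(1,-1):
        m=(q[...,0]>-100)&(q[...,0]<-30)&(q[...,1]*s>75)&(q[...,1]*s<112)&(P[...,2]>205)&(P[...,2]<310)
        if m.sum()>5:
            print(n,'hook',s,m.sum(),'scale xy med',np.median(q[m],0),q[m].min(0),q[m].max(0),'z',np.percentile(P[m][:,2],[5,50,95,100]))
        m=(abs(q[...,0])<8)&(q[...,1]*s>80)&(q[...,1]*s<108)&(P[...,2]>225)&(P[...,2]<255)
        if m.sum()>3: print(n,'peg',s,m.sum(),np.median(q[m],0),q[m].min(0),q[m].max(0),np.median(P[m][:,2]))
    m=(abs(hsv[...,0].astype(int)-22)<8)&(hsv[...,1]>100)&(hsv[...,2]>100)&(P[...,2]>150)&(P[...,2]<230)&(abs(q[...,1])<100)
    print(n,'bar',m.sum(),np.median(q[m],0),np.percentile(P[m][:,2],[10,50,90]),q[m].min(0),q[m].max(0))
    for s in(1,-1):
        m=(q[...,0]>-100)&(q[...,0]<-30)&(q[...,1]*s>75)&(q[...,1]*s<112)&(P[...,2]>230)&(P[...,2]<310)
        print(np.c_[uu[m],vv[m],q[m],P[m][:,2:]].astype(int)[:40].tolist())
E
```

```text
top hook 1 78 scale xy med [-66.9  96.1] [-81.   76.6] [-45.8 100.6] z [206.3 281.2 291.8 293.4]
top peg 1 35 [ 0.5 93.9] [-3.1 81.6] [  5.2 106.6] 243.43453347681688
top bar 81 [-64.   63.8] [200.8 204.6 208.3] [-67.1  31.6] [-59.   91.9]
[[256, 161, -45, 99, 276], [257, 161, -45, 96, 278], [256, 162, -49, 98, 282], [257, 162, -47, 96, 276], [258, 162, -48, 94, 279], [255, 163, -51, 100, 281], [256, 163, -51, 98, 282], [257, 163, -51, 95, 281], [258, 163, -51, 93, 283], [255, 164, -55, 99, 285], [256, 164, -55, 97, 288], [257, 164, -55, 95, 288], [258, 164, -53, 93, 282], [255, 165, -58, 99, 290], [256, 165, -58, 97, 290], [257, 165, -57, 94, 290], [255, 166, -61, 98, 293], [256, 166, -60, 96, 290], [257, 166, -60, 94, 292], [255, 167, -63, 98, 292], [256, 167, -63, 96, 293], [257, 167, -62, 94, 288], [254, 168, -65, 100, 289], [255, 168, -65, 98, 290], [256, 168, -65, 96, 291], [257, 168, -64, 93, 289], [254, 169, -67, 100, 287], [255, 169, -67, 97, 289], [256, 169, -67, 95, 290], [257, 169, -66, 93, 286], [254, 170, -69, 100, 286], [255, 170, -69, 97, 287], [256, 170, -69, 95, 290
[... 821 characters left out ...]
317, 155, -49, -86, 274], [313, 156, -71, -81, 283], [314, 156, -73, -85, 285], [315, 156, -68, -86, 282], [316, 156, -54, -85, 274], [317, 156, -49, -87, 271], [312, 157, -74, -80, 281], [313, 157, -76, -83, 283], [314, 157, -74, -85, 282], [315, 157, -50, -81, 267], [316, 157, -49, -84, 267], [317, 157, -51, -87, 269], [312, 158, -76, -80, 279], [313, 158, -79, -84, 281], [314, 158, -74, -86, 279], [315, 158, -56, -83, 268], [312, 159, -77, -81, 276], [313, 159, -78, -84, 278], [314, 159, -79, -87, 279], [312, 160, -82, -83, 277], [313, 160, -78, -84, 275], [314, 160, -76, -87, 274], [312, 161, -79, -82, 271], [313, 161, -81, -85, 273], [312, 162, -80, -82, 268], [313, 162, -81, -85, 269]]
```

>>> move_arm(
  increments="0 -1 -6 0 0 0 0;0 0 0 0 0 0 0;0 12 -2 0 0 0 0;0 12 -2 0 0 0 0;0 12 -2 0 0 0 0;0 12 -2 0 0 0 0;0 12 -2 0 0 0 0;0 2 -0.5 0 0 0 0",
)

```text
t: 8.35
eef_pos: [0.5941, -0.0659, 0.1792]
tool_rot: [-0.0, 0.765, 0.644, 0.0]
contact_force: [-0.3, -0.6, -1.3]
gripper_width: 0.086
```

```bash
cat > meas.py <<'E'
from h import *
import sys
np.set_printoptions(precision=1,suppress=True,linewidth=200)
vv,uu=np.mgrid[0:384,0:512]
a=np.radians(-9.7);ex=np.array([np.cos(a),np.sin(a)]);ey=np.array([-ex[1],ex[0]]);pm=np.array([593.5,-64])
def shot(tag,names=('top','side')):
    R={}
    for n in names:
        p,d=vision.read_camera(n); np.savez(f'{n}{tag}.npz',p=p,d=d)
        P=pts(n,np.c_[uu.ravel(),vv.ravel()],d.ravel()).reshape(384,512,3)*1000;P[d==0]=np.nan
        R[n]=(p,P,(P[...,:2]-pm)@np.c_[ex,ey])
    return R
def crops(R,tag,side=(100,250,220,420),top=(110,230,210,370)):
    f=lambda im,w,h:cv2.resize(im[:,:,::-1],(w,h),interpolation=cv2.INTER_CUBIC)
    L=[f(R[n][0][b[0]:b[1],b[2]:b[3]],400,400) for n,b in(('side',side),('top',top)) if n in R]
    cv2.imwrite(f'pics/{tag}.png',np.hstack(L))
def stir(R):
    for n in R:
        p,P,q=R[n];hsv=cv2.cvtColor(p,cv2.COLOR_RGB2HSV)
        for s in(1,-1):
            m=(q[...,0]>-50)&(q[...,0]<30)&(q[...,1]*s>80)&(q[...,1]*s<106)&(P[...,2]>249)&(P[...,2]<310)
            if m.sum()>5: print(n,'hook',s,m.sum(),np.median(q[m],0),q[m].min(0),q[m].max(0),'z',np.percentile(P[m][:,2],[5,50,95,100]))
        m=(abs(hsv[...,0].astype(int)-22)<8)&(hsv[...,1]>100)&(hsv[...,2]>100)&(P[...,2]>130)&(P[...,2]<230)&(abs(q[...,1])<100)
        if m.sum(): print(n,'bar',m.sum(),np.median(q[m],0),np.percentile(P[m][:,2],[10,50,90]))
E
python3 - <<'E'
from meas import *
R=shot('4');stir(R);crops(R,'g4');print((bot.get_obs()['eef_pos'][:2]*1000-pm)@np.c_[ex,ey])
E
```

```text
top hook 1 62 [-5.  90.9] [-17.  87.] [18.8 94.9] z [254.5 283.3 293.6 294.3]
top bar 79 [-0.8 53. ] [199.2 204.6 206.8]
side hook -1 46 [-13.1 -90.1] [-21.3 -94.5] [ 12.8 -85.8] z [253.  274.2 288.3 289.6]
side bar 74 [ -3.4 -46. ] [194.6 200.5 204.8]
[ 0.  -1.8]
```

View pics/g4.png

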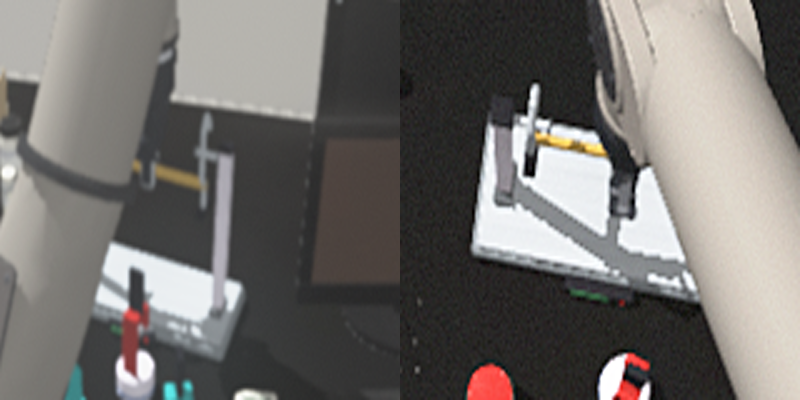

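>>> move_arm(
  increments="0 0 0 -8 0 0 0;0 0 0 -8 0 0 0;0 0 0 -8 0 0 0;0 0 0 -5 0 0 0;0 0 0 -2 0 0 0;0 0 0 -1 0 0 0;0 0 0 -1 0 0 0;0 0 0 0 0 0 0",
)

```text
t: 9.45
eef_pos: [0.5933, -0.0658, 0.1464]
tool_rot: [0.0, 0.765, 0.645, 0.0]
contact_force: [-0.2, 0.1, -1.6]
gripper_width: 0.082
```

>>> move_arm(
  increments="0 0 0 -1 0 0 0;0 0 0 -1 0 0 0;0 0 0 -1 0 0 0;0 0 0 -1 0 0 0;0 0 0 0 0 0 0;0 0 0 0 0 0 0;0 0 0 0 0 0 0;0 0 0 0 0 0 0",
)

```text
t: 10.45
eef_pos: [0.5932, -0.0659, 0.1423]
tool_rot: [0.0, 0.765, 0.645, 0.0]
contact_force: [-0.2, 0.3, -1.8]
gripper_width: 0.087
```

>>> move_arm(
  increments="0 0 0 -0.7 0 0 0;0 0 0 -0.7 0 0 0;0 0 0 -0.6 0 0 0;0 0 0 0 0 0 0;0 0 0 0 0 0 0;0 0 0 0 0 0 0;0 0 0 0 0 0 0;0 0 0 0 0 0 0",
)

```text
t: 11.45
eef_pos: [0.5936, -0.0659, 0.1406]
tool_rot: [0.0, 0.765, 0.644, 0.0]
contact_force: [0.4, -0.9, 4.4]
gripper_width: 0.084
```

>>> move_arm(
  increments="0 0 0 0.6 0 0 0;0 0 0 0 0 0 0;0.3 0 0 0 0 0 0;0.5 0 0 0 0 0 0;0.7 0 0 0 0 0 0;0.7 0 0 0 0 0 0;0.7 0 0 0 0 0 0;0.7 0 0 0 0 0 0",
)

```text
t: 12.45
eef_pos: [0.5932, -0.0659, 0.1409]
tool_rot: [0.0, 0.765, 0.645, 0.0]
contact_force: [-1.3, -0.5, -0.3]
gripper_width: 0.701
```

```bash

python3 - <<'E'
from meas import *
R=shot('5');stir(R);crops(R,'g5');print(bot.get_obs()['contact_force'])
E
```

```text
top hook 1 20 [ 1.  90.8] [-5.6 87.1] [11.5 94.5] z [250.1 252.7 254.9 255.2]
top bar 70 [-0.1 55.6] [161.5 166.4 169.3]
side hook -1 8 [ -4.1 -90.6] [-10.5 -93.6] [  2.7 -86.9] z [249.1 252.3 254.3 254.6]
side bar 91 [ -3.7 -38.2] [157.1 163.2 169. ]
[-0.1  0.2 -0.6]
```

View pics/g5.png

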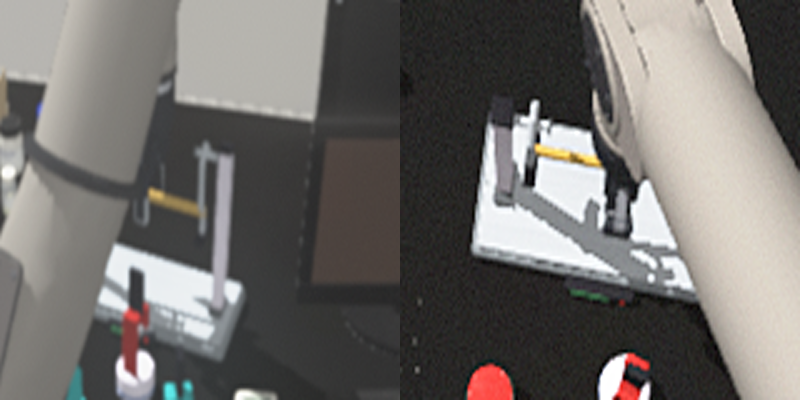

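>>> move_arm(
  increments="0.7 0 0 15 0 0 0;0.7 0 0 35 0 0 0;0.8 0 0 35 0 0 0;1 0 0 30 0 0 0;1 -30 -2 0 0 0 -0.047;1 -50 -3 0 0 0 -0.047;1 -50 -3 0 0 0 -0.047;1 -28 -2 0 0 0 -0.047",
)

```text
t: 13.55
eef_pos: [0.4331, -0.0759, 0.2567]
tool_rot: [0.001, 0.822, 0.569, -0.0]
contact_force: [0.4, 0.0, 0.1]
gripper_width: 1.003
```

>>> move_arm(
  increments="1 0 0 -15 0 0 0;1 0 0 -15 0 0 0;1 0 0 0 0 0 0;1 0 0 0 0 0 0;1 0 0 0 0 0 0;1 0 0 0 0 0 0;1 0 0 0 0 0 0;1 0 0 0 0 0 0",
)

```text
t: 14.55
eef_pos: [0.4353, -0.0759, 0.226]
tool_rot: [0.0, 0.822, 0.57, 0.0]
contact_force: [0.6, -0.2, 1.0]
gripper_width: 1.001
```

```bash

python3 - <<'E'
from meas import *
R=shot('6');stir(R);crops(R,'g6',side=(150,270,250,370),top=(130,250,250,370));print(bot.get_obs()['eef_pos'],bot.get_obs()['tool_rot'])
E
```

```text
top hook 1 20 [ 0.3 90.7] [-6.1 87. ] [ 8.  94.5] z [249.2 252.  256.3 256.7]
top hook -1 17 [ -0.  -89.7] [ -6.1 -95. ] [  5.9 -87.3] z [250.5 253.  256.7 257.1]
top bar 186 [-0.6 -2.4] [161.2 166.7 169.8]
side hook 1 8 [-1.8 90.7] [-5.  87.5] [ 4.6 94.5] z [249.6 251.2 255.5 255.7]
side hook -1 9 [ -4.6 -90.6] [-11.2 -94.2] [ -1.2 -86.9] z [249.8 252.6 254.2 254.5]
side bar 97 [ -3.1 -40.3] [158.1 164.  168.2]
[ 0.4 -0.1  0.2] [0.  0.8 0.6 0. ]
```

View pics/g6.png

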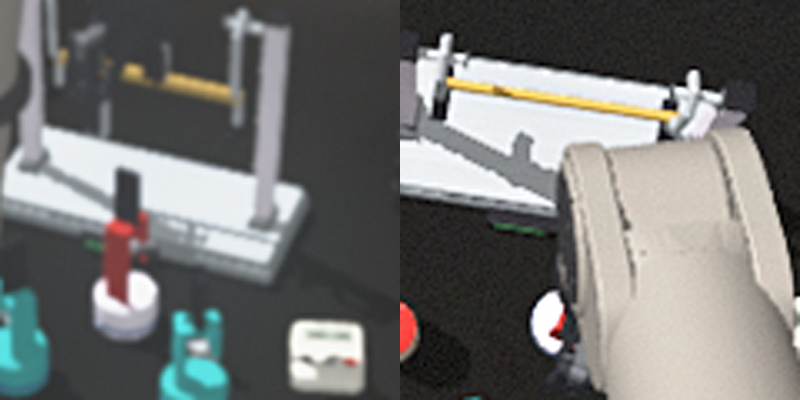

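```bash

python3 - <<'E'
from h import *
np.set_printoptions(precision=1,suppress=True)
P=np.load('P0.npy')*1000
a=np.radians(-20.5);ex=np.array([np.cos(a),np.sin(a)]);ey=np.array([-ex[1],ex[0]])
q=(P[...,:2]-[435.3,-76.2])@np.c_[ex,ey]
m=(abs(q[...,0])<75)&(abs(q[...,1])<50)&(P[...,2]>60)&((abs(q[...,0])>25)|(abs(q[...,1])>20))
print(m.sum(), np.c_[q[m],P[m]][:10])
# tab and crown rectified extents in weight frame
t=(abs(q[...,0])<30)&(abs(q[...,1])<30)&(P[...,2]>165);print('tab',q[t].min(0),q[t].max(0),q[t].mean(0))
for A in(-18,-20,-22,-24):
    a=np.radians(A);E=np.c_[[np.cos(a),np.sin(a)],[-np.sin(a),np.cos(a)]]
    Q=(P[...,:2]-[435.3,-76.2])@E
    c=t; k=(abs(q[...,0])<30)&(abs(q[...,1])<20)&(abs(P[...,2]-119)<6)
    print(A,'tab',np.ptp(Q[c],0),'crown',np.ptp(Q[k],0),(Q[k].max(0)+Q[k].min(0))/2)
for n,u,v in(('teal1',330,261),('teal2',272,260)): print(n,P[v,u])
E
```

```text
0 []
tab [ -5.  -12.1] [ 4.9 11.5] [-0.3 -0.4]
-18 tab [10.2 23.7] crown [35.5 25.2] [-0.  0.]
-20 tab [ 9.8 23.7] crown [35.4 24.4] [0.1 0. ]
-22 tab [10.1 23.6] crown [35.5 23.5] [0.2 0. ]
-24 tab [10.5 23.6] crown [35.7 23.5] [0.2 0. ]
teal1 [ 336.6 -146.9  101.2]
teal2 [340.9   5.7 155.5]
```

>>> move_arm(
  increments="1 0 -0.3 -30 0 0 0;1 0 0 -35 0 0 0;1 0 0 -23 0 0 0;1 0 0 -9 0 0 0;0.5 0 0 0 0 0 0;0.2 0 0 0 0 0 0;0 0 0 0 0 0 0;0 0 0 0 0 0 0",
  newtons=60,
)

```text
t: 15.65
eef_pos: [0.4356, -0.0763, 0.1294]
tool_rot: [0.0, 0.822, 0.57, 0.0]
contact_force: [-0.3, -0.4, -0.3]
gripper_width: 0.142
```

>>> move_arm(
  increments="0 0 0 0 0 0 0;0 0 0 0 0 0 0;0 0 0 0 0 0 0;0 0 0 2 0 0 0;0 0 0 5 0 0 0;0 0 0 8 0 0 0;0 0 0 0 0 0 0;0 0 0 0 0 0 0",
)

```text
t: 16.65
eef_pos: [0.4352, -0.0762, 0.1439]
tool_rot: [0.0, 0.822, 0.57, -0.0]
contact_force: [-0.8, -0.3, -2.8]
gripper_width: 0.111
```

```bash

python3 - <<'E'
from meas import *
R=shot('7',('side',));crops(R,'g7',side=(150,270,230,350));print(bot.get_obs()['contact_force'])
E
```

```text
[ 0.6  0.1 -1.9]
```

View pics/g7.png

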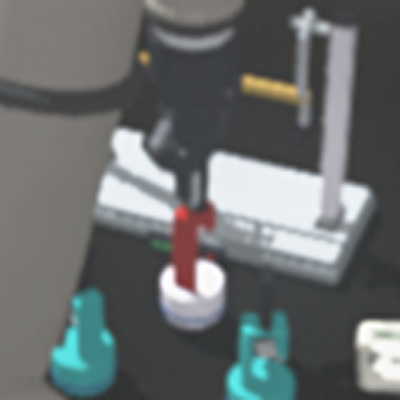

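>>> move_arm(
  increments="0 0 0 20 0 0 0;0 0 0 30 0 0 0.02;0 0 0 27 0 0 0.028;0 12 4 10 0 0 0.035;0 25 7 0 0 0 0.035;0 25 7 0 0 0 0.035;0 15 4 0 0 0 0.035;0 12 2 0 0 0 0",
)

```text
t: 17.7
eef_pos: [0.5247, -0.0517, 0.2301]
tool_rot: [-0.001, 0.764, 0.645, -0.0]
contact_force: [0.0, 0.2, -2.8]
gripper_width: 0.11
```

>>> move_arm(
  increments="0 0 0 0 0 0 0;0 0 0 0 0 0 0;0 0 0 0 0 0 0;0 0 0 0 0 0 0;0 0 0 0 0 0 0;0 0 0 0 0 0 0;0 0 0 0 0 0 0;0 0 0 0 0 0 0",
)

```text
t: 18.7
eef_pos: [0.5242, -0.0522, 0.2309]
tool_rot: [-0.0, 0.765, 0.645, -0.0]
contact_force: [0.2, -0.1, -3.1]
gripper_width: 0.11
```

```bash

python3 - <<'E'
from meas import *
R=shot('8');stir(R);crops(R,'g8',side=(120,240,230,350),top=(110,230,230,350))
o=bot.get_obs();print(o['contact_force'],o['eef_pos']*1000,(o['eef_pos'][:2]*1000-pm)@np.c_[ex,ey])
for n in R:
    p,P,q=R[n];hsv=cv2.cvtColor(p,cv2.COLOR_RGB2HSV)
    m=((hsv[...,0]<8)|(hsv[...,0]>172))&(hsv[...,1]>120)&(hsv[...,2]>60)&(P[...,2]>110)&(P[...,2]<240)&(abs(q[...,1])<60)
    if m.sum(): print(n,'red',m.sum(),np.median(q[m],0),q[m].min(0),q[m].max(0),np.percentile(P[m][:,2],[2,50,98]))
    m=(hsv[...,1]<60)&(hsv[...,2]>140)&(P[...,2]>95)&(P[...,2]<150)&(abs(q[...,1])<40)&(q[...,0]>-130)&(q[...,0]<-20)
    if m.sum(): print(n,'cyl',m.sum(),np.median(q[m],0),q[m].min(0),q[m].max(0),np.percentile(P[m][:,2],[2,50,98]))
E
```

```text
top hook 1 19 [ 0.5 91.4] [-8.3 87.1] [ 8.8 96.6] z [249.2 252.5 254.7 255.7]
top bar 55 [-0.4 62.2] [162.4 167.2 169.5]
side hook -1 10 [ -7.8 -90.4] [-11.4 -93.6] [ -0.6 -87.3] z [249.6 252.6 255.6 256. ]
side bar 125 [ -2.7 -29.7] [157.8 164.2 168. ]
[-0.5 -0.1 -2.8] [524.2 -52.2 230.9] [-70.3  -0. ]
top red 4 [-87.6   8.1] [-88.1   6.7] [-80.6   9. ] [142.1 166.5 216.5]
top cyl 104 [-74.3  16.9] [-96.    5.8] [-53.6  27.1] [120.2 137.  142.4]
side red 169 [-88.9  -2.3] [-94.4 -13.7] [-57.2  10.8] [145.3 193.7 222. ]
side cyl 246 [-91.1 -10.5] [-103.9  -28.8] [-49.4  25.8] [104.7 130.5 141.3]
```

View pics/g8.png

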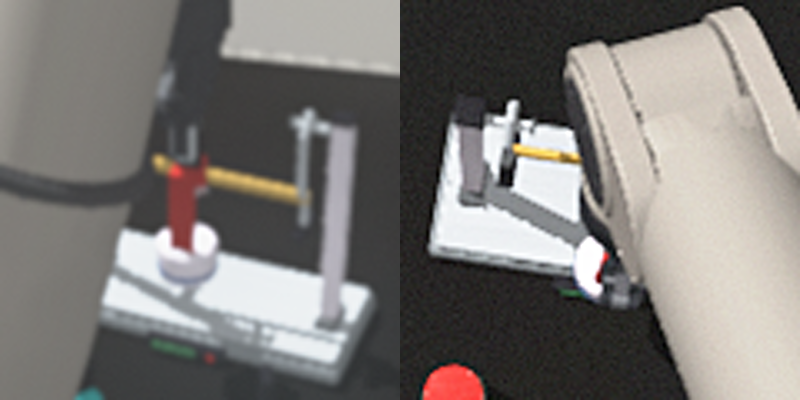

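>>> move_arm(
  increments="0 12 -2 0 0 0 0;0 14 -2.4 0 0 0 0;0 14 -2.4 0 0 0 0;0 14 -2.4 0 0 0 0;0 10 -1.7 0 0 0 0;0 5 -0.8 0 0 0 0;0 0 0 0 0 0 0;0 0 0 0 0 0 0",
)

```text
t: 19.8
eef_pos: [0.5928, -0.0637, 0.2309]
tool_rot: [-0.0, 0.765, 0.645, -0.0]
contact_force: [-1.2, 0.2, -2.9]
gripper_width: 0.11
```

```bash
cat > m2.py <<'E'
from meas import *
def go(tag,side=(120,240,230,350),top=(110,230,230,350)):
    R=shot(tag);stir(R);crops(R,'g'+tag,side,top)
    o=bot.get_obs();print(o['contact_force'],o['eef_pos']*1000,(o['eef_pos'][:2]*1000-pm)@np.c_[ex,ey])
    for n in R:
        p,P,q=R[n];hsv=cv2.cvtColor(p,cv2.COLOR_RGB2HSV)
        m=((hsv[...,0]<8)|(hsv[...,0]>172))&(hsv[...,1]>120)&(hsv[...,2]>60)&(P[...,2]>70)&(P[...,2]<240)&(abs(q[...,1])<60)
        if m.sum(): print(n,'red',m.sum(),np.median(q[m],0),q[m].min(0),q[m].max(0),np.percentile(P[m][:,2],[2,50,98]))
        m=(hsv[...,1]<60)&(hsv[...,2]>140)&(P[...,2]>50)&(P[...,2]<150)&(abs(q[...,1])<40)&(abs(q[...,0])<40)
        if m.sum(): print(n,'cyl',m.sum(),np.median(q[m],0),q[m].min(0),q[m].max(0),np.percentile(P[m][:,2],[2,50,98]))
E
python3 -c "
from m2 import go
go('9')"
```

```text
top hook 1 19 [ 0.1 90.8] [-6.2 87. ] [ 9.  94.4] z [250.4 254.1 258.  258.4]
top bar 101 [-0.6 41. ] [160.9 166.9 169.3]
side hook -1 9 [ -5.7 -90.6] [-10.  -93.5] [  0.4 -87.3] z [249.3 251.7 255.3 255.4]
side bar 82 [ -3.1 -42.2] [157.4 164.1 168.1]
[ 0.8 -0.  -2.7] [592.9 -63.8 231. ] [-0.6  0.1]
top red 5 [-18.5   8.5] [-19.1   6.8] [-17.6   9.7] [142.5 166.7 188.6]
top cyl 124 [-12.8  13.5] [-28.3 -27.6] [23.8 27.7] [107.3 136.7 140.8]
side red 163 [-19.3  -1.9] [-25.5 -14. ] [12.3 11.2] [144.9 194.1 222.6]
side cyl 218 [-21.7 -11. ] [-35.7 -29.1] [20.4 25. ] [105.5 130.6 141.2]
```

View pics/g9.png

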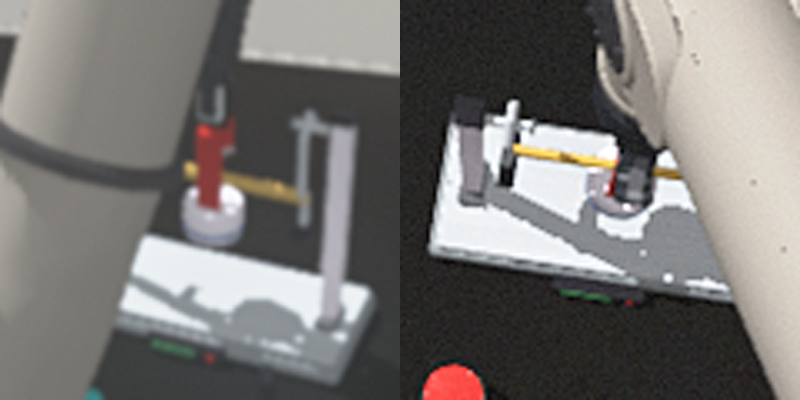

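>>> move_arm(
  increments="0 0 0 -4 0 0 0;0 0 0 -6 0 0 0;0 0 0 -5 0 0 0;0 0 0 -3 0 0 0;0 0 0 -1 0 0 0;0 0 0 -1 0 0 0;0 0 0 -1 0 0 0;0 0 0 -1 0 0 0",
)

```text
t: 20.9
eef_pos: [0.5936, -0.0638, 0.2093]
tool_rot: [0.0, 0.765, 0.645, 0.0]
contact_force: [-0.4, -0.5, 1.1]
gripper_width: 0.108
```

>>> move_arm(
  increments="0 0 0 -0.7 0 0 0;0 0 0 -0.7 0 0 0;0 0 0 -0.7 0 0 0;0 0 0 -0.7 0 0 0;0 0 0 -0.7 0 0 0;0 0 0 -0.5 0 0 0;0 0 0 0 0 0 0;0 0 0 0 0 0 0",
)

```text
t: 21.9
eef_pos: [0.5939, -0.0638, 0.2056]
tool_rot: [0.001, 0.765, 0.645, 0.001]
contact_force: [-0.4, 0.4, 6.1]
gripper_width: 0.106
```

>>> move_arm(
  increments="0 0 0 -0.5 0 0 0;0 0 0 -0.5 0 0 0;0 0 0 -0.5 0 0 0;0 0 0 -0.5 0 0 0;0 0 0 0 0 0 0;0 0 0 0 0 0 0;0 0 0 0 0 0 0;0 0 0 0 0 0 0",
)

```text
t: 22.9
eef_pos: [0.5932, -0.0638, 0.2029]
tool_rot: [-0.0, 0.765, 0.645, 0.0]
contact_force: [1.0, 1.0, 3.7]
gripper_width: 0.109
```

>>> move_arm(
  increments="0 0 0 -0.7 0 0 0;0 0 0 -0.7 0 0 0;0 0 0 -0.7 0 0 0;0 0 0 -0.7 0 0 0;0 0 0 -0.7 0 0 0;0 0 0 -0.7 0 0 0;0 0 0 0 0 0 0;0 0 0 0 0 0 0",
)

```text
t: 23.9
eef_pos: [0.5932, -0.0639, 0.1987]
tool_rot: [0.0, 0.765, 0.645, -0.0]
contact_force: [-0.5, 0.0, 3.1]
gripper_width: 0.108
```

```bash
python3 -c "
from m2 import go
go('10',side=(130,210,250,330))"
```

```text
top hook 1 17 [-0.  90.8] [-5.7 87.1] [ 6.9 94.5] z [249.4 252.  255.8 256.1]
top bar 102 [-7.7 38.1] [161.2 166.2 168.8]
side hook -1 6 [ -3.6 -89.5] [-11.  -93.1] [  3.9 -87.8] z [249.3 251.9 255.1 255.1]
side bar 75 [-10.4 -45.1] [157.2 161.8 167. ]
[ 1.  -0.7  3.4] [593.2 -63.9 198.7] [-0.3  0. ]
top red 2 [-17.5   7.9] [-17.8   7.5] [-17.1   8.3] [128.2 132.5 136.7]
top cyl 120 [-11.7  13.3] [-27.8 -28.4] [22.8 26.9] [ 76.9 104.  121.2]
side red 153 [-18.9  -2.3] [-24.4 -14. ] [12.4 10.1] [114.3 162.4 190.3]
side cyl 231 [-19.8 -10.2] [-35.5 -29.5] [20.1 25.4] [ 73.5  98.6 119.2]
```

View pics/g10.png

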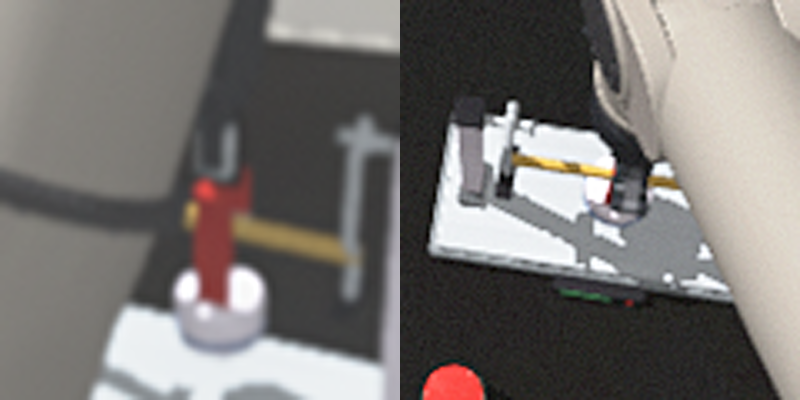

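>>> move_arm(
  increments="0 0 0 -0.8 0 0 0;0 0 0 -0.8 0 0 0;0 0 0 -0.8 0 0 0;0 0 0 -0.8 0 0 0;0 0 0 -0.8 0 0 0;0 0 0 -0.8 0 0 0;0 0 0 -0.8 0 0 0;0 0 0 0 0 0 0",
)

```text
t: 25.0
eef_pos: [0.5931, -0.0639, 0.193]
tool_rot: [-0.0, 0.765, 0.645, -0.0]
contact_force: [1.9, -0.6, 2.6]
gripper_width: 0.107
```

>>> move_arm(
  increments="0 0 0 -0.5 0 0 0;0 0 0 -0.5 0 0 0;0 0 0 -0.5 0 0 0;0 0 0 -0.5 0 0 0;0 0 0 0 0 0 0;0 0 0 0 0 0 0;0 0 0 0 0 0 0;0 0 0 0 0 0 0",
)

```text
t: 26.0
eef_pos: [0.5932, -0.0639, 0.1911]
tool_rot: [-0.0, 0.765, 0.645, -0.0]
contact_force: [1.4, 1.4, 3.1]
gripper_width: 0.107
```

>>> move_arm(
  increments="0 0 0 -0.5 0 0 0;0 0 0 -0.5 0 0 0;0 0 0 -0.5 0 0 0;0 0 0 0 0 0 0;0 0 0 0 0 0 0;0 0 0 0 0 0 0;0 0 0 0 0 0 0;0 0 0 0 0 0 0",
)

```text
t: 27.0
eef_pos: [0.5932, -0.0639, 0.1896]
tool_rot: [-0.0, 0.765, 0.645, -0.0]
contact_force: [0.5, 0.4, 2.1]
gripper_width: 0.11
```

>>> move_arm(
  increments="0 0 0 -0.5 0 0 0;0 0 0 -0.5 0 0 0;0 0 0 -0.5 0 0 0;0 0 0 0 0 0 0;0 0 0 0 0 0 0;0 0 0 0 0 0 0;0 0 0 0 0 0 0;0 0 0 0 0 0 0",
)

```text
t: 28.0
eef_pos: [0.5932, -0.0639, 0.1881]
tool_rot: [-0.0, 0.765, 0.645, -0.0]
contact_force: [1.0, 1.2, 2.1]
gripper_width: 0.111
```

```bash
python3 -c "
from m2 import go
go('11',side=(130,210,250,330),top=(150,190,275,315))"
```

```text
top hook 1 15 [ 1.3 91.4] [-6.6 87.5] [ 7.1 94.5] z [249.9 252.  253.8 253.8]
top bar 98 [-7.9 40.2] [161.2 166.2 169.2]
side hook -1 7 [ -4.7 -90.2] [ -8.8 -94. ] [  0.9 -89. ] z [249.6 252.1 257.5 258.6]
side bar 75 [-11.4 -45.2] [157.8 162.1 167.3]
[-0.   0.6  2.6] [593.2 -63.9 188.1] [-0.3  0.1]
top red 2 [-18.4   8.9] [-18.6   8.6] [-18.1   9.2] [116.6 129.6 142.5]
top cyl 114 [-12.5  14.2] [-28.3 -27. ] [23.5 27.6] [ 65.9  93.8 106.7]
side red 147 [-18.1  -1.4] [-24.5 -13.1] [13.2 10.7] [101.8 149.3 179.1]
side cyl 230 [-19.6  -9.4] [-35.4 -29.3] [27.9 26.6] [ 61.7  87.6 102. ]
```

View pics/g11.png

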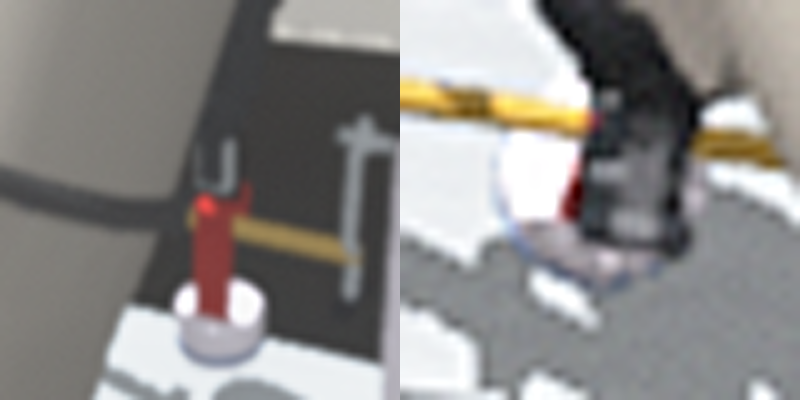

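>>> move_arm(
  increments="0 0 0 -0.4 0 0 0;0 0 0 -0.4 0 0 0;0 0 0 -0.2 0 0 0;0 0 0 0 0 0 0;0 0 0 0 0 0 0;0 0 0 0 0 0 0;0 0 0 0 0 0 0;0 0 0 0 0 0 0",
)

```text
t: 29.1
eef_pos: [0.5932, -0.0638, 0.1871]
tool_rot: [-0.0, 0.765, 0.645, 0.0]
contact_force: [0.4, 0.4, 1.9]
gripper_width: 0.108
```

>>> move_arm(
  increments="0 0 0 -0.4 0 0 0;0 0 0 -0.4 0 0 0;0 0 0 -0.2 0 0 0;0 0 0 0 0 0 0;0 0 0 0 0 0 0;0 0 0 0 0 0 0;0 0 0 0 0 0 0;0 0 0 0 0 0 0",
)

```text
t: 30.1
eef_pos: [0.5932, -0.0639, 0.1861]
tool_rot: [0.0, 0.765, 0.644, 0.0]
contact_force: [-0.8, -0.9, -1.8]
gripper_width: 0.11
```

>>> move_arm(
  increments="0 0 0 -0.5 0 0 0;0 0 0 -0.5 0 0 0;0 0 0 -0.5 0 0 0;0 0 0 -0.3 0 0 0;0 0 0 0 0 0 0;0 0 0 0 0 0 0;0 0 0 0 0 0 0;0 0 0 0 0 0 0",
)

```text
t: 31.1
eef_pos: [0.5934, -0.0639, 0.1845]
tool_rot: [0.0, 0.765, 0.645, 0.0]
contact_force: [-0.5, -0.2, 2.5]
gripper_width: 0.111
```

>>> move_arm(
  increments="0 0 0 0.4 0 0 0;0 0 0 0 0 0 0;0.25 0 0 0 0 0 0;0.4 0 0 0 0 0 0;0.7 0 0 0 0 0 0;0.7 0 0 0 0 0 0;0.7 0 0 0 0 0 0;0.7 0 0 0 0 0 0",
)

```text
t: 32.1
eef_pos: [0.5932, -0.0639, 0.1847]
tool_rot: [-0.0, 0.765, 0.645, 0.0]
contact_force: [-0.4, -0.1, -0.4]
gripper_width: 0.702
```

```bash
python3 -c "
from m2 import go
go('12',side=(130,210,250,330),top=(150,190,275,315))"
```

```text
top hook 1 16 [-0.2 91.5] [-6.1 87.5] [ 6.9 94.5] z [249.5 252.2 256.2 257.9]
top bar 85 [-0.3 46.6] [161.7 166.5 169.2]
side hook -1 7 [ -5.  -90.9] [ -8.1 -93.5] [ -0.2 -88.8] z [251.1 252.7 256.2 256.7]
side bar 78 [ -3.3 -43.4] [157.9 162.9 167.9]
[ 0.3 -0.4 -0. ] [593.2 -63.9 184.7] [-0.3  0.1]
top red 5 [-17.7   9.1] [-42.8   1.3] [-16.9  13.2] [ 99.8 177.9 236.7]
top cyl 96 [-4.6 17.1] [-26.8 -26.6] [14.4 27.9] [ 67.4  91.4 132.7]
side red 135 [-19.   -2.2] [-25.1 -13.5] [12.8 11.1] [100.  144.6 176.1]
side cyl 231 [-19.2 -10.6] [-33.6 -29.8] [27.9 26.7] [ 58.   84.9 106.8]
```

View pics/g12.png

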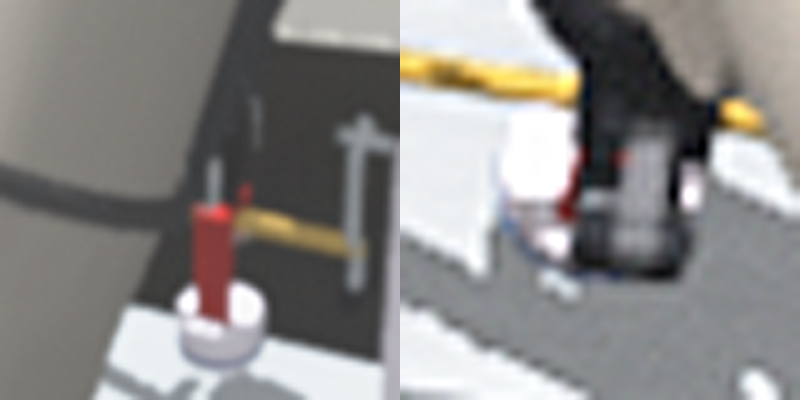

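>>> move_arm(
  increments="0.8 0 0 3 0 0 0;0.8 0 0 12 0 0 0;0.8 0 0 25 0 0 0;0.8 0 0 30 0 0 0;0.8 0 0 30 0 0 0;0.8 0 0 30 0 0 0;0.8 -30 0 0 0 0 0;0.8 -40 0 0 0 0 0",
)

```text
t: 33.2
eef_pos: [0.5232, -0.0634, 0.3159]
tool_rot: [0.0, 0.764, 0.645, 0.001]
contact_force: [-0.8, -0.4, 0.3]
gripper_width: 0.798
```

>>> move_arm(
  increments="0.8 -20 40 10 0 0 0;0.8 -10 50 0 0 0 0;0.8 0 60 0 0 0 0;0.8 0 60 0 0 0 0;0.8 0 60 0 0 0 0;0.8 0 60 0 0 0 0;0.8 0 0 0 0 0 0;0.8 0 0 0 0 0 0",
)

```text
t: 34.2
eef_pos: [0.4933, 0.2659, 0.3251]
tool_rot: [0.0, 0.764, 0.645, 0.0]
contact_force: [0.9, -0.1, -0.8]
gripper_width: 0.8
```

```bash
python3 -c "
from m2 import go
go('13',side=(130,250,250,370),top=(130,190,260,320))"
```

```text
top hook 1 18 [-0.4 90.9] [-8.4 87. ] [ 6.9 94.5] z [250.1 252.9 255.7 256.6]
top hook -1 20 [ -0.7 -90.5] [ -8.4 -94.9] [  7.1 -87. ] z [249.9 251.5 254.9 257.4]
top bar 161 [ -0.4 -15.3] [161.5 166.  169.1]
side hook 1 6 [-4.6 89.2] [-9.8 87.2] [ 2.7 92.2] z [249.6 251.4 255.  255.3]
side hook -1 7 [ -3.9 -91.3] [ -9.4 -94. ] [ -1.8 -86.8] z [250.9 252.9 255.9 256.1]
side bar 166 [ -2.4 -12. ] [157.  163.9 167.6]
[-0.7  0.1  0.2] [493.8 264.4 324.9] [-153.6  306.9]
top red 102 [-16.7  -1. ] [-18.4 -12. ] [-1.2 11.1] [ 97.7 169.7 228.1]
top cyl 176 [-8.6  9.9] [-26.7 -26.5] [14.9 27.8] [ 68.   91.  117.1]
side red 140 [-18.7  -1.7] [-24.9 -12.7] [-3.  11.8] [ 98.3 146.6 177.2]
side cyl 229 [-18.1 -10. ] [-32.  -30.1] [27.5 25.3] [ 57.5  83.6 107. ]
```

View pics/g13.png

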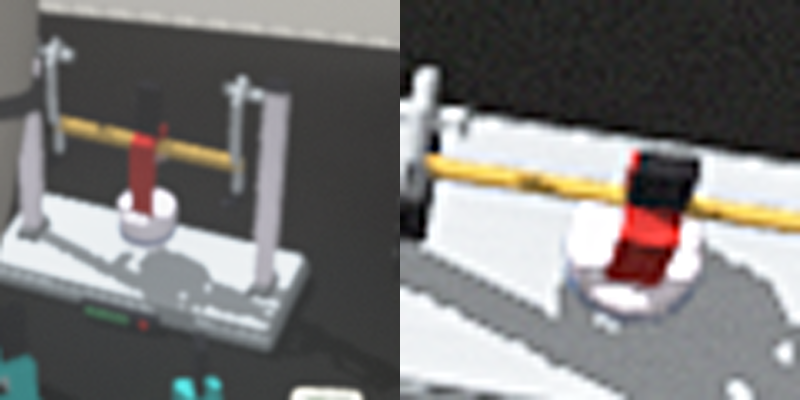

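```bash
python3 - <<'E'
from m2 import *
z=np.load('side13.npz')['p']
R=shot('14');d=np.abs(z.astype(int)-R['side'][0])[130:210,250:340].max(2);print('diff',(d>40).sum())
f=lambda im,w,h:cv2.resize(im[:,:,::-1],(w,h),interpolation=cv2.INTER_CUBIC)
a=np.mean([z,R['side'][0]],0).astype(np.uint8)
cv2.imwrite('pics/z14.png',f(a[150:210,270:330],600,600))
C=[593.2,-64]
S=np.array([[10,-12,91+50.7],[10,12,91+50.7],[18,-12,91+46.7],[-6,-12,91+50.7],[10,-12,91+74]],float)
W=np.c_[np.array(C)+S[:,:1]*ex+S[:,1:2]*ey,S[:,2]]/1000
print((proj('side',W)-[270,150])*10)
# bystanders
a0=np.load('top0.npz')['p'].astype(int);b=np.load('top14.npz')['p'].astype(int)
for n,(r0,r1,c0,c1) in dict(jar=(215,245,230,265),timer=(215,250,345,385),beaker=(120,150,155,185)).items(): print(n,(np.abs(a0-b)[r0:r1,c0:c1].max(2)>40).sum())
E
```

```text
diff 0
[[284.8 266.9]
 [213.6 250.9]
 [293.2 263.8]
 [267.3 294.1]
 [286.4 205.8]]
jar 430
timer 0
beaker 0
```

View pics/z14.png

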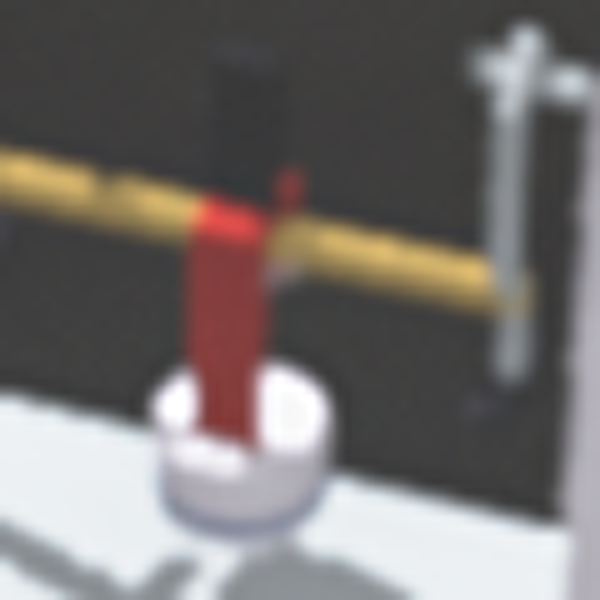

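```bash
python3 - <<'E'
from h import *
f=lambda im,w,h:cv2.resize(im[:,:,::-1],(w,h),interpolation=cv2.INTER_CUBIC)
cv2.imwrite('pics/t14.png',np.hstack([f(np.load('top14.npz')['p'],400,300),f(np.load('side14.npz')['p'],400,300)]))
E
```

```text
(no output)
```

View pics/t14.png

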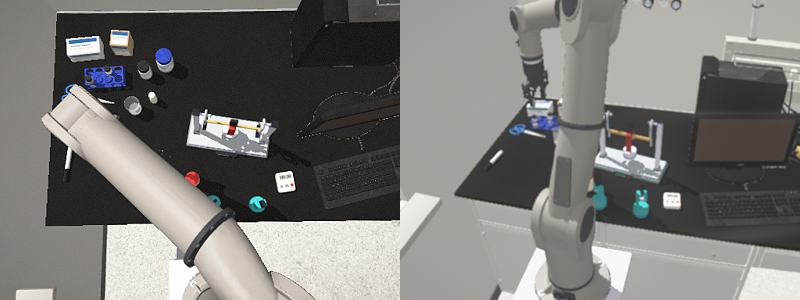

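The arm covers part of the jar in the top view, but the jar's red lid is still where it was, at about (192,179) in the half-size picture. The weight hangs still.

```bash
python3 -c "
from station import bot
print(bot.hand_in(), bot.get_obs()['t'])"
```

```text
the job is handed in; nothing more can be done
the job is handed in; nothing more can be done
```

I hung the stirrup on both pegs and let go of it. I then gripped the aluminium weight by its tab, pushed its hook down over the bar until the keeper snapped shut, and handed the job in; the hand-in gives no verdict.

- **Push on the scale:** the highest reading I saw was about 6 N while passing the keeper, which I estimate as about 10 N on the scale. Force is only reported at the end of each one-second call, so a brief higher peak could have gone unseen.
- **Keeper:** at the snap the reading fell from +1.9 N to -1.8 N, which means the gripper was carrying the weight again. In the last side view the grey flap shows below the bar, where a shut keeper should be.
- **Stirrup:** the top of the bar is at about 166 mm, where 167 mm is expected when hung home. Both hooks are at about y = ±90.7 mm on the pegs.
- **Weight:** its underside is at about 55 mm. It hangs centred under the bar within a few millimetres and looks upright, with no change between two consecutive side pictures.
- **Bystanders:** the timer and beaker pictures are unchanged. The jar failed the same picture comparison because the arm partly covered it. Its lid was still at its original place by eye.

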